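Clamp the split candle mould

TASK

Take the rectangular split candle mould out of the rack and stand it in the mould clamp, upright and centred across the jaws, with its two halves facing the jaws so that they squeeze its parting line shut; set it down gently, do not drop it in. Then turn the knurled slip-clutch knob on the clamp clockwise until the jaw is tight on the mould and the clutch has clicked, and let go. Leave everything else where it is.

Things in the scene. Friction and masses are not known exactly. Their poses are not given: they have to be found in the camera images.
- mould: Split candle mould: aluminium block (rigid), 60 (x) by 44 (y) by 40 mm high (z), 0.28 kg. A thin dark parting line runs along y over its top through three small cavity mouths (dark dots, too small for a finger). Its end faces, normal to x, are the halves' outer faces and go against the jaws; half-turned it is the same. Origin: centre of underside. Starts upright in one rack lane, x along the lane.
- rack: Fixed rack: floor plate 110 (x) by 196 mm (y), top 4 mm above the table; four upright plates 4 mm thick, 110 long, tops 64 mm above the table, at y = -96, -32, 32, 96 mm: three lanes along x, 60 mm clear, centred at y = -64, 0, 64, open at ends and top. Beside the mould there is no room for a finger: in its lane it can be gripped only by its end faces. Origin: centre of underside.
- clamp: Fixed bench clamp. Bed x -158 to 57, y +-40, top z 15 mm. Fixed jaw: inner face at x = 30, 22 thick, 62 wide (y), top z 63. The moving jaw faces it from -x. Jaws are taller than the mould with no room for fingers between; both y sides are open. Gearbox 66 by 74 mm centred at x = -120, top z 65, knob on top. Origin: at table height below the clamped mould's centre; z up.
- clamp_seat (a point): Point on the top of the bed, 15 mm above the clamp's origin: the centre of the mould's underside comes to lie here once it is pressed against the fixed jaw. Axes as the clamp's.
- jaw: Moving jaw: steel plate 18 mm thick (from its origin to its -x side), 62 mm wide, 48 mm high, top 63 mm above the table. Origin: middle of the lower edge of its inner face. Axes as the clamp's; it moves along +x to close. At the start the gap between the jaws is 68 to 74 mm. Jaw and sleeve stay where they are left.
- knob_grip (a point): On the axis of the slip-clutch knob at grip height: 96 mm above the table, x = -120, y = 0 mm in the clamp's frame. Knob: dark knurled steel cylinder 40 mm across, from 74 to 110 mm above the table, axis vertical, gripped from above at any yaw; white line on top. It only turns. Below it is the drive sleeve, a flange 52 mm across, 8 mm high, not to be gripped.
- sleeve (a joint): Drive sleeve under the knob, rad: 0 fully open, grows clockwise seen from above, end stop at 4.5, starts at about 0.2 to 1.1. Moves the jaw 6.37 mm per rad (40 mm per turn) towards the fixed jaw; needs about 0.08 N m. The knob carries it along until the clutch slips.
- clutch (a joint): Slip of the knob relative to the sleeve, rad: 0 at the start, grows clockwise seen from above. The clutch holds up to 0.20 N m; beyond that the knob turns alone (jaw force then about 19 N). One click is 0.33 rad (19 degrees) of clockwise slip with the jaw tight on the mould; more does no harm. Turning back drives the sleeve back.
- round_mould: Bystander: round aluminium mould, 46 mm across its foot, 50 mm high, in another lane. Origin: centre of the underside.
- jar: Bystander: lidded glass jar, 44 mm across, 55 mm high, in another lane. Origin: centre of the underside.
- wax_stack: Bystander: two green wax tablets as one piece, 60 mm across, 28 mm high, on the table between rack and clamp. Origin: centre of the underside.
- cup: Bystander: small open steel cup, 54 mm across, 40 mm high, on the table between rack and clamp. Origin: centre of the underside.
- dye_bottle: Bystander: amber dye bottle, 34 mm across, 75 mm high, on the table between rack and clamp. Origin: centre of the underside.
- wax_puck: Bystander: pale wax tablet, 60 mm across, 14 mm high, on the table between rack and clamp. Origin: centre of the underside.
Not all that is in view belongs to the job. Leave any blue or yellow look-alike of the mould alone.

How it is judged:
By the outcome, as a careful person would: the job done as asked, in the order asked, and still so for the second after the job is handed in, with the robot touching nothing.
It also fails if it takes over 72 s, if anything falls off the work surface, if the arm or the gripper's body presses on something with over 40 N, if the wrist force passes 120 N, or if a joint passes its speed limit or range.

ROBOT

A 6-joint arm with a two-finger parallel gripper is mounted at the origin on the work surface. World frame = base frame: x ahead of the robot, y to its left, z up, the work surface at z = 0. Lengths are in m, angles in rad, forces in N, time in s.
With the tool pointing down it reaches from about 0.3 to 0.825 m from the base axis. Payload 5.4 kg.
Tool frame: the origin (TCP) lies at the very end of the fingers, on their centre line; the grasp point (between the pads) lies 19 mm behind it; z points along the fingers, y is the line along which they close (so a half turn about z gives the same grasp; the last joint's range is limited). The gripper opens to 92 mm and grips with 3 to 60 N. Pads are 20 mm wide; open, the fingers measure 128 mm over their backs; the gripper's body (75 mm by 189 mm) begins 69 mm behind the grasp point.
Start: joints at [1.05, 0.158, 1.597, -0, 1.386, -0.21], TCP at [0.176, 0.547, 0.215] pointing down, gripper open.
Joint ranges: [-2.91, 2.91], [-0.94, 2.29], [0.18, 2.7], [-1.29, 4.43], [0.17, 2.64], [-3, 3]. Speed limits (rad/s): [2.57, 2.57, 3.14, 3.14, 3.14, 3.14].

INTERFACE

Orientations are given as a unit quaternion [x, y, z, w].
In Python, from plant import manip, eyes, job_done gives the robot as it stands. The module is installed in compiled form; this text tells all that it offers.
- The arm moves only by the shell command python3 -m jog 'ROWS' [OPENING] [FORCE]. ROWS is JSON, a list of rows, each an object with "offset": the shift along the tool's x, y, z in cm, a list of three; "twist": the turn about the tool's z in rad. A call has 1 to 20 rows; each row is the pose to reach, as a shift and turn from the pose commanded when the call began, along the tool's axes at that moment; what a row does not reach only later rows make up. A row lasts 1/8 s, in which the tool goes at most 62.5 mm and 10.7 degrees, less where a joint would pass 70% of its speed; a pose out of reach is approached as far as the arm can. A call with a gripper value outside its range is refused whole. OPENING is the closure, from -1 (fully open) to 1 (shut), so that 0 is half open, set as the call begins (- or left out, the last holds). The fingers move at their own pace and stop on an object; FORCE is the grip in N (left out, the last holds). Time passes only in rows, so rows that repeat a pose let the fingers close. It gives the time, the measured TCP pose, the force, the opening and the grip force at its end, in the units of the state.
- manip.observe(): the state, without advancing time (a new reading comes with each control period).
- eyes.grab_frame(name): name is "scene" or "top"; returns a dict with "img" (480x640x3 uint8, blue, green, red), "camera_matrix" (3x3 intrinsics, pixels), "k1" (the pictures are not rectified: a ray, as slopes to the right and down, at radius r is drawn at 1 + k1 r^2 times it, then the intrinsics apply), "R" (3x3) and "t" (3): a world point X has camera coordinates R X + t. Camera axes: x right, y down, z forward; pixel columns grow to the right and rows downward; lengths in m; the calibration is good to about 2 mm. A picture is of the moment at which its call begins. There is no depth.
- job_done(): hands the job in; it is judged then, once.
The state is a dict: "t": time; "qpos": joint angles; "joint_vel": joint speeds; "joint_torque": joint torques, N m; "eef_pos": TCP position; "eef_rot": TCP orientation; "wrist_force": force on the tool from outside, world axes, zero at the start; "wrist_torque": the same for the moment, N m; "finger_gap": finger opening in m; "gripper_force": force on a finger pad.
Only numpy, scipy, OpenCV 4.12 (cv2) and the standard library are available. Lean on these libraries where they do the work, as an engineer would, in place of code of your own. Each camera call takes 0.05 s, during which the arm holds its last target. There are 200 camera calls.

## Working session

There is one attempt and no reset: what is moved stays moved. The work goes in short steps, Python scripts to look and compute and a shell command to move; the robot and the scene stay as the last step left them, time stands still between calls to the robot, and variables do not carry over. Pictures are saved under pics/ and viewed, at most 10 in all, crops included, and the job is handed in when it is done.

```bash
mkdir -p pics; cat > h.py <<'E'
import numpy as np, cv2
from plant import manip, eyes, job_done
def grab(n,save=None):
    f=eyes.grab_frame(n)
    if save: cv2.imwrite('pics/'+save,f['img'])
    return f
def ray2plane(f,uv,z):
    K=np.array(f['camera_matrix']);R=np.array(f['R']);t=np.array(f['t'])
    uv=np.atleast_2d(np.array(uv,float)); out=[]
    for u,v in uv:
        d=np.array([(u-K[0,2])/K[0,0],(v-K[1,2])/K[1,1]]); s=d.copy()
        for _ in range(20): s=d/(1+f['k1']*(s@s))
        r=R.T@np.array([s[0],s[1],1]); c=-R.T@t
        out.append(c+r*(z-c[2])/r[2])
    return np.array(out)
def proj(f,X):
    K=np.array(f['camera_matrix']);c=np.array(f['R'])@np.array(X)+f['t'];s=c[:2]/c[2]
    s=s*(1+f['k1']*(s@s)); return K[:2,:2]@s+K[:2,2]
E
python3 - <<'E'
from h import *
for n in('scene','top'):
    f=grab(n,n+'0.png'); print(n,f['k1'],np.round(f['camera_matrix'],1).tolist(),np.round(-np.array(f['R']).T@f['t'],3),np.round(f['R'],3).tolist())
s=manip.observe();print({k:np.round(v,3).tolist() for k,v in s.items()})
E
```

```text
scene -0.028472554976171807 [[544.2, 0.0, 318.7], [0.0, 544.2, 242.3], [0.0, 0.0, 1.0]] [1.381 0.004 0.751] [[-0.015, 1.0, 0.007], [0.621, 0.015, -0.784], [-0.784, -0.008, -0.621]]
top -0.09247528699768963 [[450.2, 0.0, 319.3], [0.0, 450.2, 247.0], [0.0, 0.0, 1.0]] [4.920e-01 1.000e-03 1.137e+00] [[-0.015, -1.0, 0.009], [-0.999, 0.014, -0.047], [0.047, -0.01, -0.999]]
{'t': 0.1, 'qpos': [1.05, 0.159, 1.598, -0.0, 1.386, -0.21], 'joint_vel': [0.001, -0.001, -0.002, -0.0, 0.001, -0.0], 'joint_torque': [0.0, -38.65, -32.296, 0.07, 0.034, -0.0], 'eef_pos': [0.176, 0.547, 0.214], 'eef_rot': [0.155, 0.988, -0.001, -0.0], 'wrist_force': [-0.252, 0.24, -0.542], 'wrist_torque': [0.007, -0.012, -0.024], 'gripper_force': 0.0, 'finger_gap': 0.092}
```

View pics/top0.png

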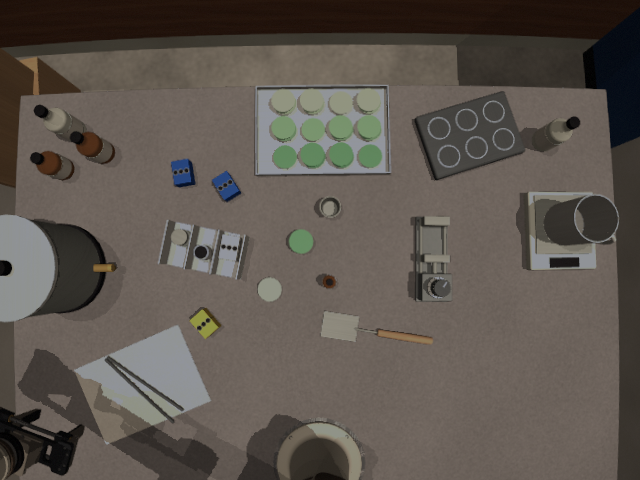

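View pics/scene0.png

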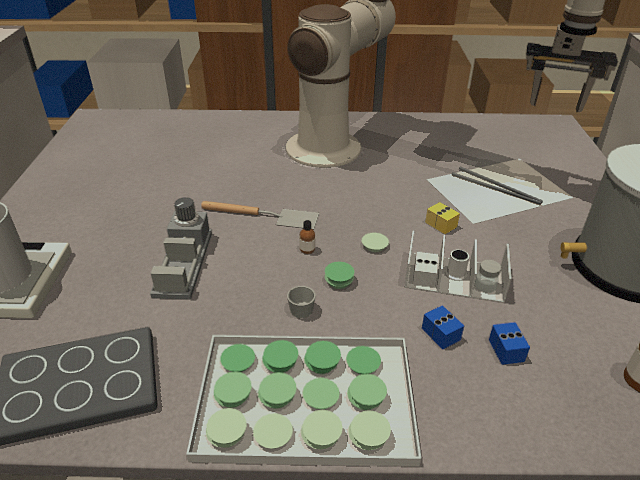

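In the top view the candidates are blue (182,173), blue (226,186), yellow (204,323) and the bare aluminium block in the rack lane (229,247). The aluminium one fits: it is uncoloured, has three dots and stands in a rack lane. The clamp is at about (435,260), with the knob at (438,287) and the fixed jaw at (436,221). I'll confirm with an enlarged crop.

```bash
python3 - <<'E'
import cv2,numpy as np
t=cv2.imread('pics/top0.png')
a=cv2.resize(t[210:290,150:260],None,fx=5,fy=5,interpolation=cv2.INTER_CUBIC)
b=cv2.resize(t[205:310,405:465],None,fx=4,fy=4,interpolation=cv2.INTER_CUBIC)
o=np.zeros((420,790,3),np.uint8);o[:400,:550]=a;o[:420,550:790]=b
cv2.imwrite('pics/crop1.png',o)
E
```

```text
(no output)
```

View pics/crop1.png

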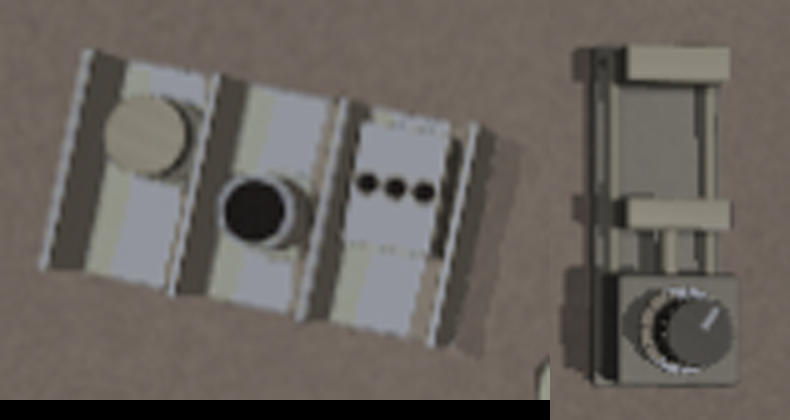

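The crop confirms it: a bare aluminium block with three dots, dot row at crop (367,183)–(425,192), in the right-hand lane. In the clamp, the jaw tops are at crop (626–729, 46–80) and (625–729, 200–228), and the knob top is near (701,333). Now to compute positions.

```bash
python3 - <<'E'
from h import *
f=grab('top');g=grab('scene')
A=lambda L:[((x+.5)/5-.5+150,(y+.5)/5-.5+210) for x,y in L]
B=lambda L:[((x-550+.5)/4-.5+405,(y+.5)/4-.5+205) for x,y in L]
d=lambda p,q:np.degrees(np.arctan2(*(q-p)[[1,0]]))
# mould dots subpixel: dark blobs
im=cv2.resize(f['img'][230:265,212:246],None,fx=8,fy=8,interpolation=cv2.INTER_CUBIC).max(2)
n,_,st,c=cv2.connectedComponentsWithStats((im<70).astype(np.uint8))
uv=[((x+.5)/8-.5+212,(y+.5)/8-.5+230) for (x,y),s in zip(c,st) if 80<s[4]<1500]
P=ray2plane(f,uv,.044);print('dots',np.round(uv,1).tolist(),P.round(4).tolist())
C=ray2plane(f,A([(362,120),(450,127),(433,253),(346,245)]),.044);print('mould corners',C.round(4).tolist(),C.mean(0).round(4))
print('dir',[d(C[3],C[0]),d(C[2],C[1])])
U=ray2plane(f,A([(88,52),(45,268),(215,76),(175,293),(345,100),(303,318),(475,126),(435,345)]),.064)
print('plates',U.round(4).tolist(),[d(U[2*i+1],U[2*i]) for i in range(4)],U.mean(0))
J=ray2plane(f,B([(626,81),(729,81),(626,46),(729,46),(625,200),(729,200)]),.063);print('jaws',J.round(4).tolist())
G=ray2plane(f,B([(619,275),(737,275),(737,384),(619,384)]),.065);print('gear',G.round(4).tolist(),G.mean(0))
print('knob',ray2plane(f,B([(701,333)]),.110))
# scene: same points projected there for check
for X in (np.r_[C.mean(0)],J[0],J[1],J[4],J[5]): print(proj(g,X).round(1))
s=cv2.resize(g['img'][190:305,140:225],None,fx=5,fy=5,interpolation=cv2.INTER_CUBIC)
r=cv2.resize(g['img'][225:305,400:520],None,fx=3,fy=3,interpolation=cv2.INTER_CUBIC)
o=np.zeros((575,790,3),np.uint8);o[:,:425]=s;o[:240,425:785]=r;cv2.imwrite('pics/crop2.png',o)
E
```

```text
dots [[220.6, 235.2], [245.3, 239.4], [219.7, 241.3], [244.4, 243.7], [218.2, 249.6], [223.0, 246.2], [228.7, 247.2], [234.3, 248.0], [243.4, 248.8], [211.9, 252.3], [242.4, 253.7], [216.8, 257.4], [241.4, 258.2], [214.3, 261.1], [216.6, 262.0], [240.4, 262.9]] [[0.5754, 0.2304, 0.044], [0.5644, 0.1699, 0.044], [0.5606, 0.2327, 0.044], [0.5539, 0.1722, 0.044], [0.5404, 0.2364, 0.044], [0.5486, 0.2246, 0.044], [0.546, 0.2107, 0.044], [0.5436, 0.1968, 0.044], [0.5414, 0.1747, 0.044], [0.5339, 0.252, 0.044], [0.5296, 0.1772, 0.044], [0.5213, 0.2399, 0.044], [0.5187, 0.1797, 0.044], [0.5126, 0.246, 0.044], [0.5103, 0.2403, 0.044], [0.5072, 0.1823, 0.044]]
mould corners [[0.5793, 0.2269, 0.044], [0.5752, 0.1838, 0.044], [0.514, 0.1925, 0.044], [0.5184, 0.235, 0.044]] [0.5467 0.2095 0.044 ]
dir [np.float64(-7.585753515579059), np.float64(-8.071561502142604)]
plates [[0.6127, 0.3561, 0.064], [0.5088, 0.3769, 0.064], [0.6, 0.2939, 0.064], [0.4961, 0.3135, 0.064], [0.5874, 0.2309, 0.064], [0.4834, 0.2516, 0.064], [0.574, 0.1684, 0.064], [0.4697, 0.1883, 0.064]] [np.float64(-11.34679514081462), np.float64(-10.642229330929158), np.float64(-11.237558309714599), np.float64(-10.810812749363885)] [0.5415037  0.27246235 0.064     ]
jaws [[0.5921, -0.262, 0.063], [0.5914, -0.3251, 0.063], [0.6133, -0.2626, 0.063], [0.6126, -0.3258, 0.063], [0.5204, -0.2595, 0.063], [0.5194, -0.323, 0.063]]
gear [[0.4755, -0.2543, 0.065], [0.4743, -0.3261, 0.065], [0.409, -0.3245, 0.065], [0.4105, -0.2529, 0.065]] [ 0.44230445 -0.28943139  0.065     ]
knob [[ 0.44210034 -0.29049259  0.11      ]]
[424.9 261.7]
[184.4 265.8]
[152. 265.]
[193.  242.7]
[162.  241.9]
```

View pics/crop2.png

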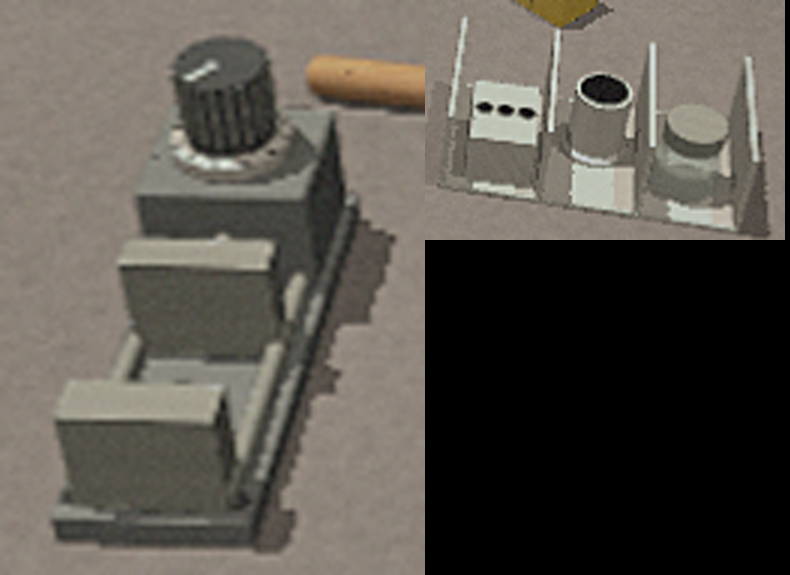

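The crop shows the mould dots at scene pixel (426,261), with the moving jaw's inner edge at (164,242)–(194,243) and the fixed jaw's at (153,266)–(184,267). Both agree with the top view to about 3 mm in y.

Estimates:

| Item | x (m) | y (m) | Yaw |
|---|---|---|---|
| Mould | 0.546 | 0.211 | about -10° |
| Clamp origin | 0.562 | -0.2925 | about -1.2° |
| Knob | 0.442 | -0.290 | – |

The fingers don't fit between the jaws, so I have to regrasp on the open table. The plan is to pick by the ends, set down near (0.54, -0.13), and regrasp by the sides.

```bash
cat >> h.py <<'E'
from scipy.spatial.transform import Rotation as Ro
def yaw(): 
    m=Ro.from_quat(manip.observe()['eef_rot']).as_matrix(); return np.degrees(np.arctan2(m[1,1],m[0,1]))
def go(x,y,z,yw=None,p=None,y0=None):
    s=manip.observe(); M=Ro.from_quat(s['eef_rot']).as_matrix()
    p=s['eef_pos']
    print('to',(x,y,z),'offset cm',(M.T@(np.array([x,y,z])-p)*100).round(2),'twist',None if yw is None else round(np.radians(yaw()-yw),3))
E
python3 -c "
from h import *
print(yaw());go(.33,.33,.215,-10);go(.546,.211,.16,-10)"
```

```text
72.19412010797319
to (0.33, 0.33, 0.215) offset cm [-21.33 -15.95  -0.09] twist 1.435
to (0.546, 0.211, 0.16) offset cm [-45.54 -20.67   5.42] twist 1.435
```

```bash
python3 -m jog '[{"offset":[-21.3,-16,0],"twist":0.7},{"offset":[-21.3,-16,0],"twist":0.7},{"offset":[-21.3,-16,0],"twist":0.7},{"offset":[-21.3,-16,0],"twist":0.7},{"offset":[-21.3,-16,0],"twist":0.9},{"offset":[-45.5,-20.7,5.4],"twist":1.435},{"offset":[-45.5,-20.7,5.4],"twist":1.435},{"offset":[-45.5,-20.7,5.4],"twist":1.435},{"offset":[-45.5,-20.7,5.4],"twist":1.435},{"offset":[-45.5,-20.7,5.4],"twist":1.435},{"offset":[-45.5,-20.7,5.4],"twist":1.435},{"offset":[-45.5,-20.7,5.4],"twist":1.435},{"offset":[-45.5,-20.7,5.4],"twist":1.435}]' -1; python3 -c "
from h import *
print(yaw(),manip.observe()['t']);go(.546,.211,.06,-10);go(.546,.211,.014,-10)"
```

```text
t: 1.82
eef_pos: [0.5451, 0.2121, 0.1613]
eef_rot: [0.766, 0.643, 0.0, 0.0]
wrist_force: [-0.2, -0.3, 0.2]
finger_gap: 0.0918
gripper_force: 0.0
-9.937650080413109 1.825
to (0.546, 0.211, 0.06) offset cm [-0.1   0.1  10.13] twist 0.001
to (0.546, 0.211, 0.014) offset cm [-0.1   0.09 14.73] twist 0.001
```

```bash
python3 -m jog '[{"offset":[0,0.1,6]},{"offset":[0,0.1,9]},{"offset":[0,0.1,11.5]},{"offset":[0,0.1,13]},{"offset":[0,0.1,14.5]},{"offset":[0,0.1,14.5]}]'; python3 -m jog '[{"offset":[0,0,0]},{"offset":[0,0,0]},{"offset":[0,0,0]},{"offset":[0,0,0]},{"offset":[0,0,0]},{"offset":[0,0,0]},{"offset":[0,0,0]},{"offset":[0,0,0]}]' 1 25
```

```text
schema error: expected keys offset, twist
schema error: expected keys offset, twist
```

```bash
python3 -m jog '[{"offset":[0,0.1,6],"twist":0},{"offset":[0,0.1,9],"twist":0},{"offset":[0,0.1,11.5],"twist":0},{"offset":[0,0.1,13],"twist":0},{"offset":[0,0.1,14.5],"twist":0},{"offset":[0,0.1,14.5],"twist":0}]'; python3 -m jog '[{"offset":[0,0,0],"twist":0},{"offset":[0,0,0],"twist":0},{"offset":[0,0,0],"twist":0},{"offset":[0,0,0],"twist":0},{"offset":[0,0,0],"twist":0},{"offset":[0,0,0],"twist":0},{"offset":[0,0,0],"twist":0},{"offset":[0,0,0],"twist":0}]' 1 25
```

```text
t: 2.58
eef_pos: [0.5461, 0.2111, 0.0149]
eef_rot: [0.766, 0.643, -0.001, -0.0]
wrist_force: [-0.5, -0.1, 0.2]
finger_gap: 0.0918
gripper_force: 0.0
t: 3.58
eef_pos: [0.5469, 0.2111, 0.016]
eef_rot: [0.766, 0.643, 0.0, 0.0]
wrist_force: [-1.8, -0.6, 4.8]
finger_gap: 0.0594
gripper_force: 25.0
```

```bash
python3 -m jog '[{"offset":[0,0,-2],"twist":0},{"offset":[0,0,-5],"twist":0},{"offset":[0,0,-9],"twist":0},{"offset":[0,0,-14],"twist":0},{"offset":[0,0,-17],"twist":0},{"offset":[0,0,-17],"twist":0}]'; python3 -c "
from h import *
print(yaw());go(.54,-.13,.185,-1.2);go(.54,-.13,.0125,-1.2)
grab('scene','s1.png')"
```

```text
t: 4.32
eef_pos: [0.5486, 0.2113, 0.189]
eef_rot: [0.766, 0.643, 0.003, 0.002]
wrist_force: [-0.4, -0.5, -3.0]
finger_gap: 0.0595
gripper_force: 25.0
-10.02721428365414
to (0.54, -0.13, 0.185) offset cm [-33.76   5.09   0.36] twist -0.154
to (0.54, -0.13, 0.0125) offset cm [-33.8    4.98  17.61] twist -0.154
```

View pics/s1.png

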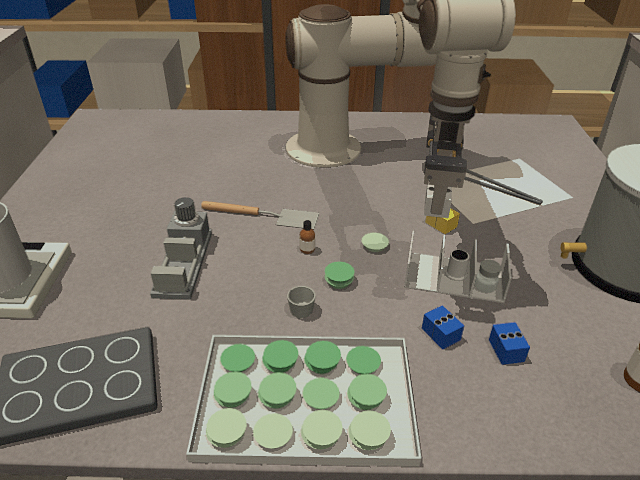

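The mould is held clear of the rack at scene (438,200) and the bystanders are unmoved. Next I'll move it to the open table.

```bash
python3 -m jog '[{"offset":[-4,0.6,0],"twist":-0.05},{"offset":[-9,1.4,0],"twist":-0.1},{"offset":[-15,2.3,0],"twist":-0.154},{"offset":[-21,3.2,0],"twist":-0.154},{"offset":[-27,4.1,0],"twist":-0.154},{"offset":[-31,4.7,0],"twist":-0.154},{"offset":[-33.8,5.1,0],"twist":-0.154},{"offset":[-33.8,5.1,5],"twist":-0.154},{"offset":[-33.8,5.1,10],"twist":-0.154},{"offset":[-33.8,5.1,13],"twist":-0.154},{"offset":[-33.8,5.1,14.5],"twist":-0.154},{"offset":[-33.8,5.1,14.5],"twist":-0.154},{"offset":[-33.8,5.1,14.5],"twist":-0.154}]'; python3 -c "
from h import *
print(yaw());go(.54,-.13,.0115,-1.2)"
```

```text
t: 6.0
eef_pos: [0.5391, -0.1311, 0.0418]
eef_rot: [0.714, 0.7, 0.0, 0.001]
wrist_force: [1.0, 0.0, -1.6]
finger_gap: 0.0601
gripper_force: 25.0
-1.1980266689228631
to (0.54, -0.13, 0.0115) offset cm [0.12 0.08 3.03] twist 0.0
```

```bash
python3 -m jog '[{"offset":[0,0,1.2],"twist":0},{"offset":[0,0,2.0],"twist":0},{"offset":[0,0,2.4],"twist":0},{"offset":[0,0,2.7],"twist":0},{"offset":[0,0,2.9],"twist":0},{"offset":[0,0,2.9],"twist":0},{"offset":[0,0,2.9],"twist":0}]'
```

```text
t: 6.88
eef_pos: [0.5384, -0.1308, 0.012]
eef_rot: [0.714, 0.7, 0.0, 0.0]
wrist_force: [-1.2, 0.5, 1.7]
finger_gap: 0.0598
gripper_force: 25.0
```

Force changed from -3 to +1.7 N, so the mould is standing on the table. I'll open, raise, twist 90° and regrasp by the sides.

```bash
python3 -m jog '[{"offset":[0,0,0],"twist":0},{"offset":[0,0,0],"twist":0},{"offset":[0,0,0],"twist":0},{"offset":[0,0,0],"twist":0},{"offset":[0,0,-4],"twist":0},{"offset":[0,0,-8],"twist":0},{"offset":[0,0,-8],"twist":0.3},{"offset":[0,0,-8],"twist":1.571},{"offset":[0,0,-8],"twist":1.571},{"offset":[0,0,-8],"twist":1.571},{"offset":[0,0,-8],"twist":1.571},{"offset":[0,0,-8],"twist":1.571},{"offset":[0,0,-8],"twist":1.571},{"offset":[0,0,-8],"twist":1.571},{"offset":[0,0,-8],"twist":1.571},{"offset":[0,0,-8],"twist":1.571}]' -1; python3 -c "
from h import *
print(yaw());go(.538,-.131,.014,-91.2);f=grab('top','t2.png');print(proj(f,[.538,-.131,.04]))
"
```

```text
t: 8.88
eef_pos: [0.5381, -0.1307, 0.0916]
eef_rot: [1.0, -0.01, -0.0, -0.0]
wrist_force: [0.3, 0.0, 0.1]
finger_gap: 0.0918
gripper_force: 0.0
-91.16739507974681
to (0.538, -0.131, 0.014) offset cm [-0.01  0.03  7.76] twist 0.001
[368.87321489 248.49753179]
```

```bash
python3 -m jog '[{"offset":[0,0,3],"twist":0},{"offset":[0,0,5.5],"twist":0},{"offset":[0,0,7],"twist":0},{"offset":[0,0,7.7],"twist":0},{"offset":[0,0,7.7],"twist":0}]'; python3 -m jog '[{"offset":[0,0,0],"twist":0},{"offset":[0,0,0],"twist":0},{"offset":[0,0,0],"twist":0},{"offset":[0,0,0],"twist":0},{"offset":[0,0,0],"twist":0},{"offset":[0,0,0],"twist":0},{"offset":[0,0,0],"twist":0},{"offset":[0,0,0],"twist":0},{"offset":[0,0,0],"twist":0}]' 1 25;  python3 -m jog '[{"offset":[0,0,-2],"twist":0},{"offset":[0,0,-5],"twist":0},{"offset":[0,0,-9],"twist":0},{"offset":[0,0,-12],"twist":0},{"offset":[0,0,-12],"twist":0},{"offset":[0,0,-12],"twist":0},{"offset":[0,0,-12],"twist":0}]';python3 -c "
from h import *
print(yaw());go(.556,-.292,.14,-91.2)
grab('top','t3.png');grab('scene','s3.png')"
```

```text
t: 9.55
eef_pos: [0.5382, -0.1308, 0.0147]
eef_rot: [1.0, -0.01, 0.0, 0.0]
wrist_force: [-1.0, 0.0, 0.3]
finger_gap: 0.0919
gripper_force: 0.0
t: 10.68
eef_pos: [0.5381, -0.1305, 0.0147]
eef_rot: [1.0, -0.011, -0.0, -0.0]
wrist_force: [-0.6, 2.3, 2.3]
finger_gap: 0.0434
gripper_force: 25.0
t: 11.55
eef_pos: [0.5367, -0.1301, 0.1322]
eef_rot: [1.0, -0.011, -0.002, -0.001]
wrist_force: [-0.1, 0.4, -3.5]
finger_gap: 0.0441
gripper_force: 25.0
-91.22013559092913
to (0.556, -0.292, 0.14) offset cm [ 2.27 16.14 -0.81] twist -0.0
```

```bash
python3 -m jog '[{"offset":[0.8,4,0],"twist":0},{"offset":[1.6,9,0],"twist":0},{"offset":[2.2,13.5,0],"twist":0},{"offset":[2.2,16.1,0],"twist":0},{"offset":[2.2,16.1,1.5],"twist":0},{"offset":[2.2,16.1,3],"twist":0},{"offset":[2.2,16.1,3],"twist":0},{"offset":[2.2,16.1,3],"twist":0}]';python3 - <<'E'
from h import *
f=grab('top','t4.png');g=grab('scene','s4.png')
s=cv2.resize(g['img'][150:300,130:230],None,fx=3.9,fy=3.9,interpolation=cv2.INTER_CUBIC)
r=cv2.resize(f['img'][195:295,390:490],None,fx=4,fy=4,interpolation=cv2.INTER_CUBIC)
o=np.zeros((585,790,3),np.uint8);o[:s.shape[0],:390]=s;o[:400,390:790]=r;cv2.imwrite('pics/crop4.png',o)
E
```

```text
t: 12.65
eef_pos: [0.5568, -0.2911, 0.1045]
eef_rot: [1.0, -0.01, -0.0, -0.0]
wrist_force: [0.1, -0.4, -2.9]
finger_gap: 0.0438
gripper_force: 25.0
```

View pics/crop4.png

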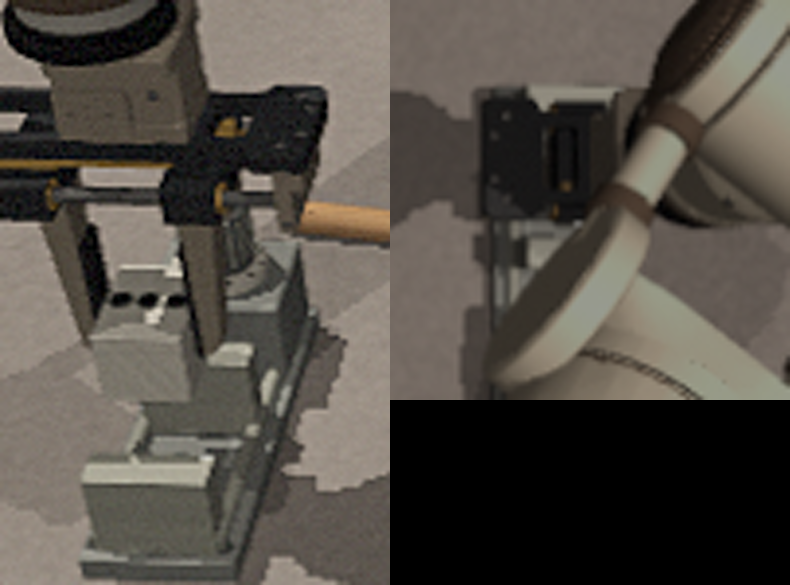

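The mould hangs upright above the gap. In the crop, its front bottom edge runs (101,396)–(192,402) and the fixed jaw's outer top edge (83,484)–(209,488). I'll measure both in the same view.

```bash
python3 - <<'E'
from h import *
g=grab('scene')
B=lambda L:[((x+.5)/3.9-.5+130,(y+.5)/3.9-.5+150) for x,y in L]
m=ray2plane(g,B([(101,396),(192,402)]),.0898);j=ray2plane(g,B([(83,484),(209,488),(92,460),(213,461)]),.063)
t=ray2plane(g,B([(94,333),(188,337)]),.1298)
k=ray2plane(g,[(140+(173)/5,190+72/5),(140+273.5/5,190+72/5)],.11)
print(m.round(4),t.round(4),j.round(4),k.round(4));go(.556,-.292,.0747,-91.2);go(.556,-.292,.0297,-91.2)
E
```

```text
[[ 0.5816 -0.3159  0.0898]
 [ 0.5851 -0.2702  0.0898]] [[ 0.5827 -0.3118  0.1298]
 [ 0.5848 -0.266   0.1298]] [[ 0.6165 -0.3208  0.063 ]
 [ 0.6179 -0.2589  0.063 ]
 [ 0.5987 -0.3209  0.063 ]
 [ 0.5981 -0.2611  0.063 ]] [[ 0.4528 -0.3048  0.11  ]
 [ 0.4518 -0.263   0.11  ]]
to (0.556, -0.292, 0.0747) offset cm [-0.13  0.    3.07] twist 0.0
to (0.556, -0.292, 0.0297) offset cm [-0.13 -0.    7.57] twist 0.0
```

The y centring agrees within 1–2 mm. The x gap to the fixed jaw needs a sharper reading, so I'll use brightness profiles.

```bash
python3 - <<'E'
from h import *
g=cv2.imread('pics/scene0.png').max(2).astype(int);h=cv2.imread('pics/s4.png').max(2).astype(int)
t=cv2.imread('pics/top0.png').max(2).astype(int)
print('fixed top, scene col160-178 avg, v260..280',list(zip(range(260,281),g[260:281,162:172].mean(1).round())))
print('mov top scene v232..250',list(zip(range(232,251),g[232:251,172:186].mean(1).round())))
print('mould front now v228..258',list(zip(range(228,262),h[228:262,160:172].mean(1).round())))
print('top u428-448 v212..264',list(zip(range(212,265),t[212:265,428:444].mean(1).round())))
E
```

```text
fixed top, scene col160-178 avg, v260..280 [(260, np.float64(113.0)), (261, np.float64(113.0)), (262, np.float64(123.0)), (263, np.float64(120.0)), (264, np.float64(125.0)), (265, np.float64(121.0)), (266, np.float64(140.0)), (267, np.float64(165.0)), (268, np.float64(163.0)), (269, np.float64(161.0)), (270, np.float64(160.0)), (271, np.float64(161.0)), (272, np.float64(164.0)), (273, np.float64(163.0)), (274, np.float64(72.0)), (275, np.float64(81.0)), (276, np.float64(84.0)), (277, np.float64(85.0)), (278, np.float64(84.0)), (279, np.float64(84.0)), (280, np.float64(83.0))]
mov top scene v232..250 [(232, np.float64(69.0)), (233, np.float64(69.0)), (234, np.float64(68.0)), (235, np.float64(68.0)), (236, np.float64(65.0)), (237, np.float64(100.0)), (238, np.float64(170.0)), (239, np.float64(163.0)), (240, np.float64(158.0)), (241, np.float64(159.0)), (242, np.float64(163.0)), (243, np.float64(100.0)), (244, np.float64(75.0)), (245, np.float64(83.0)), (246, np.float64(84.0)), (247, np.float64(81.0)), (248, np.float64(83.0)), (249, np.float64(83.0)), (250, np.float64(81.0))]
mould fron
[... 1594 characters left out ...]
, (238, np.float64(104.0)), (239, np.float64(106.0)), (240, np.float64(107.0)), (241, np.float64(108.0)), (242, np.float64(108.0)), (243, np.float64(108.0)), (244, np.float64(108.0)), (245, np.float64(107.0)), (246, np.float64(107.0)), (247, np.float64(108.0)), (248, np.float64(108.0)), (249, np.float64(107.0)), (250, np.float64(107.0)), (251, np.float64(107.0)), (252, np.float64(107.0)), (253, np.float64(104.0)), (254, np.float64(109.0)), (255, np.float64(129.0)), (256, np.float64(138.0)), (257, np.float64(139.0)), (258, np.float64(141.0)), (259, np.float64(143.0)), (260, np.float64(142.0)), (261, np.float64(126.0)), (262, np.float64(95.0)), (263, np.float64(81.0)), (264, np.float64(90.0))]
```

```bash
python3 - <<'E'
from h import *
g=grab('scene');f=grab('top')
R=lambda c,u,v,z:ray2plane(c,[(u,v)],z)[0].round(4)
print('scene fixed in/out',R(g,166.5,266.07,.063),R(g,166.5,273.5,.063),'mov in/back',R(g,178.5,242.8,.063),R(g,178.5,237.1,.063))
print('mould bot',R(g,165.5,252.7,.0898),'top front',R(g,165.5,236.5,.1298), 'top back', R(g,165.5,228.4,.1298))
print('top fixed out/in',R(f,435.5,216.5,.063),R(f,435.5,224.5,.063),'mov in/back',R(f,435.5,254.8,.063),R(f,435.5,261.5,.063))
E
```

```text
scene fixed in/out [ 0.5937 -0.2964  0.063 ] [ 0.6151 -0.2914  0.063 ] mov in/back [ 0.5214 -0.2889  0.063 ] [ 0.5027 -0.2929  0.063 ]
mould bot [ 0.5857 -0.2957  0.0898] top front [ 0.5867 -0.2887  0.1298] top back [ 0.5618 -0.2946  0.1298]
top fixed out/in [ 0.6121 -0.2916  0.063 ] [ 0.5927 -0.291   0.063 ] mov in/back [ 0.5195 -0.289   0.063 ] [ 0.5034 -0.2886  0.063 ]
```

The gap spans about 0.521–0.593 in x. The mould sits at 0.527–0.587, so it has about 6 mm on each side. Lowering it now.

```bash
python3 -m jog '[{"offset":[0,0,1.5],"twist":0},{"offset":[0,0,3],"twist":0},{"offset":[0,0,4.2],"twist":0},{"offset":[0,0,5.2],"twist":0},{"offset":[0,0,6],"twist":0},{"offset":[0,0,6.6],"twist":0},{"offset":[0,0,6.9],"twist":0},{"offset":[0,0,6.9],"twist":0},{"offset":[0,0,6.9],"twist":0}]'
```

```text
t: 14.02
eef_pos: [0.557, -0.2924, 0.0361]
eef_rot: [1.0, -0.011, 0.0, 0.0]
wrist_force: [-0.2, -0.4, -2.6]
finger_gap: 0.0437
gripper_force: 25.0
```

No contact with the jaws. There are about 6 mm left to go.

```bash
python3 -m jog '[{"offset":[0,0,0.25],"twist":0},{"offset":[0,0,0.45],"twist":0},{"offset":[0,0,0.55],"twist":0},{"offset":[0,0,0.6],"twist":0},{"offset":[0,0,0.63],"twist":0},{"offset":[0,0,0.63],"twist":0}]'
```

```text
t: 14.78
eef_pos: [0.5568, -0.2922, 0.0297]
eef_rot: [1.0, -0.011, 0.0, 0.0]
wrist_force: [-1.1, 0.9, 0.5]
finger_gap: 0.0438
gripper_force: 25.0
```

Landed (+0.5 N). Release and rise.

```bash
python3 -m jog '[{"offset":[0,0,0],"twist":0},{"offset":[0,0,0],"twist":0},{"offset":[0,0,0],"twist":0},{"offset":[0,0,0],"twist":0},{"offset":[0,0,-3],"twist":0},{"offset":[0,0,-7],"twist":0},{"offset":[0,0,-12],"twist":0},{"offset":[0,0,-15],"twist":0},{"offset":[0,0,-15],"twist":0}]' -1;python3 - <<'E'
from h import *
print(yaw(),manip.observe()['qpos'].round(2) if hasattr(manip.observe()['qpos'],'round') else manip.observe()['qpos'])
go(.442,-.290,.18,-91.2);go(.442,-.290,.078,-91.2)
g=grab('scene');s=cv2.resize(g['img'][180:310,130:230],None,fx=4,fy=4,interpolation=cv2.INTER_CUBIC);cv2.imwrite('pics/crop5.png',s)
E
```

```text
t: 15.9
eef_pos: [0.5583, -0.2933, 0.1826]
eef_rot: [1.0, -0.011, 0.003, 0.002]
wrist_force: [-0.6, 0.6, -0.4]
finger_gap: 0.0922
gripper_force: 0.0
-91.21089380445045 [-0.68  0.32  1.47  0.    1.34  0.92]
to (0.442, -0.29, 0.18) offset cm [-11.64  -0.09   0.2 ] twist -0.0
to (0.442, -0.29, 0.078) offset cm [-11.69  -0.13  10.4 ] twist -0.0
```

View pics/crop5.png

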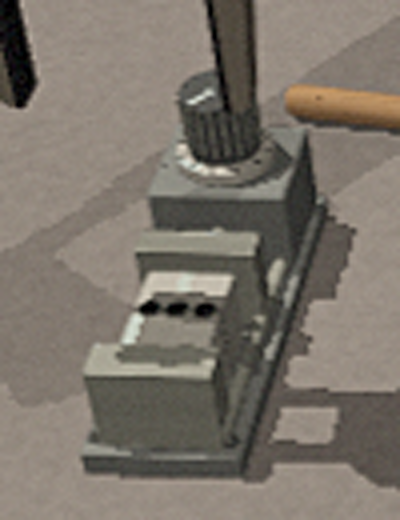

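The mould stands upright between the jaws, centred, with its dots at crop (148–204,308) and its halves facing the jaws. Now the knob: move above it and pre-twist back for range.

```bash
python3 -m jog '[{"offset":[-4,-0.1,0],"twist":-0.1},{"offset":[-9,-0.1,0],"twist":-0.25},{"offset":[-11.7,-0.1,0],"twist":-0.45},{"offset":[-11.7,-0.1,0],"twist":-1.3},{"offset":[-11.7,-0.1,0],"twist":-1.3},{"offset":[-11.7,-0.1,0],"twist":-1.3},{"offset":[-11.7,-0.1,0],"twist":-1.3},{"offset":[-11.7,-0.1,0],"twist":-1.3},{"offset":[-11.7,-0.1,0],"twist":-1.3},{"offset":[-11.7,-0.1,0],"twist":-1.3}]';python3 - <<'E'
from h import *
print(yaw(),manip.observe()['qpos']);go(.442,-.290,.078)
E
```

```text
t: 17.2
eef_pos: [0.4392, -0.2881, 0.178]
eef_rot: [0.803, 0.596, -0.0, -0.001]
wrist_force: [-0.3, 0.1, 0.1]
finger_gap: 0.0919
gripper_force: 0.0
-16.837800701631583 [-8.10813038e-01  6.22241101e-02  1.77526908e+00  1.03793398e-05
  1.30624693e+00 -5.16939705e-01]
to (0.442, -0.29, 0.078) offset cm [-0.11  0.34 10.  ] twist None
```

```bash
python3 -m jog '[{"offset":[-0.1,0.25,3],"twist":0},{"offset":[-0.1,0.25,6],"twist":0},{"offset":[-0.1,0.25,8.5],"twist":0},{"offset":[-0.1,0.25,9.8],"twist":0},{"offset":[-0.1,0.25,9.8],"twist":0},{"offset":[-0.1,0.25,9.8],"twist":0}]';python3 -c "
from h import *
go(.442,-.290,.078)"
```

```text
t: 17.95
eef_pos: [0.4425, -0.2909, 0.0824]
eef_rot: [0.803, 0.597, 0.0, 0.001]
wrist_force: [-0.2, -0.3, 0.7]
finger_gap: 0.0918
gripper_force: 0.0
to (0.442, -0.29, 0.078) offset cm [ 0.08 -0.07  0.44] twist None
```

```bash
python3 -m jog '[{"offset":[0,0,0.2],"twist":0},{"offset":[0,0,0.3],"twist":0},{"offset":[0,0,0.3],"twist":0},{"offset":[0,0,0.3],"twist":0},{"offset":[0,0,0.3],"twist":0},{"offset":[0,0,0.3],"twist":0},{"offset":[0,0,0.3],"twist":0},{"offset":[0,0,0.3],"twist":0},{"offset":[0,0,0.3],"twist":0},{"offset":[0,0,0.3],"twist":0}]' 1 15; python3 -c "
from h import *
s=manip.observe();print(s['wrist_torque'])"
```

```text
t: 19.2
eef_pos: [0.4422, -0.2905, 0.0785]
eef_rot: [0.802, 0.597, 0.0, 0.0]
wrist_force: [4.1, -1.8, -1.4]
finger_gap: 0.0399
gripper_force: 15.0
[-0.17348719 -0.56536911  0.01424712]
```

Gripped on 40 mm and nearly centred. Raise the force and turn clockwise.

```bash
python3 -m jog '[{"offset":[0,0.05,0],"twist":0},{"offset":[0,0.05,0],"twist":0},{"offset":[0,0.05,0],"twist":0.1},{"offset":[0,0.05,0],"twist":0.22},{"offset":[0,0.05,0],"twist":0.34},{"offset":[0,0.05,0],"twist":0.46},{"offset":[0,0.05,0],"twist":0.58},{"offset":[0,0.05,0],"twist":0.7},{"offset":[0,0.05,0],"twist":0.82},{"offset":[0,0.05,0],"twist":0.94},{"offset":[0,0.05,0],"twist":1.06},{"offset":[0,0.05,0],"twist":1.18},{"offset":[0,0.05,0],"twist":1.3},{"offset":[0,0.05,0],"twist":1.3}]' 1 40; python3 -c "
from h import *
s=manip.observe();print(s['wrist_torque'],yaw())"
```

```text
t: 20.95
eef_pos: [0.4411, -0.2888, 0.0783]
eef_rot: [1.0, -0.011, -0.002, -0.002]
wrist_force: [-3.4, 5.8, 5.8]
finger_gap: 0.0397
gripper_force: 40.0
[ 0.97888713  0.60273351 -0.10668204] -91.25982713046932
```

```bash
python3 -m jog '[{"offset":[0,0,0],"twist":0.12},{"offset":[0,0,0],"twist":0.24},{"offset":[0,0,0],"twist":0.36},{"offset":[0,0,0],"twist":0.48},{"offset":[0,0,0],"twist":0.6},{"offset":[0,0,0],"twist":0.72}]'; python3 -c "
from h import *
s=manip.observe();print(s['wrist_torque'],yaw())"; python3 -m jog '[{"offset":[0,0,0],"twist":0.12},{"offset":[0,0,0],"twist":0.24},{"offset":[0,0,0],"twist":0.36},{"offset":[0,0,0],"twist":0.48},{"offset":[0,0,0],"twist":0.6}]'; python3 -c "
from h import *
s=manip.observe();print(s['wrist_torque'],yaw(),s['qpos'][5])
g=grab('scene');s=cv2.resize(g['img'][180:310,130:230],None,fx=4,fy=4,interpolation=cv2.INTER_CUBIC);cv2.imwrite('pics/crop6.png',s)"
```

```text
t: 21.7
eef_pos: [0.4416, -0.2877, 0.0783]
eef_rot: [0.932, -0.364, -0.002, -0.002]
wrist_force: [0.7, 9.4, 7.4]
finger_gap: 0.0396
gripper_force: 40.0
[1.74649372 0.09708365 0.21097534] -132.6573049600838
t: 22.32
eef_pos: [0.4424, -0.2873, 0.0783]
eef_rot: [0.782, -0.623, -0.002, -0.002]
wrist_force: [3.5, 11.1, 7.0]
finger_gap: 0.0393
gripper_force: 40.0
[ 1.94963598 -0.54207139  0.16362639] -167.04877810179593 2.1059052351739833
```

View pics/crop6.png

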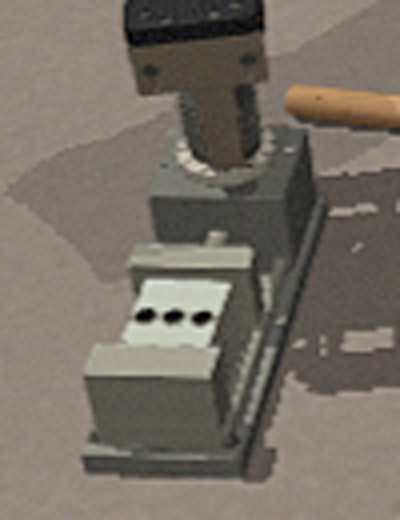

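The moving jaw is now up against the mould, with the dots at crop (145–203,317). I'll turn 0.6 rad more for clutch margin, then let go and rise.

```bash
python3 -m jog '[{"offset":[0,0,0],"twist":0.12},{"offset":[0,0,0],"twist":0.24},{"offset":[0,0,0],"twist":0.36},{"offset":[0,0,0],"twist":0.48},{"offset":[0,0,0],"twist":0.6},{"offset":[0,0,0],"twist":0.6}]'; python3 -c "
from h import *
s=manip.observe();print(s['wrist_torque'],yaw(),s['qpos'][5])"; python3 -m jog '[{"offset":[0,0,0],"twist":0},{"offset":[0,0,0],"twist":0},{"offset":[0,0,0],"twist":0},{"offset":[0,0,0],"twist":0},{"offset":[0,0,0],"twist":0},{"offset":[0,0,-3],"twist":0},{"offset":[0,0,-7],"twist":0},{"offset":[0,0,-12],"twist":0},{"offset":[0,0,-14],"twist":0}]' -1; python3 -c "
from h import *
go(.35,-.02,.25)"
```

```text
t: 23.12
eef_pos: [0.4433, -0.2874, 0.0783]
eef_rot: [-0.564, 0.826, 0.002, 0.002]
wrist_force: [6.2, 9.9, 4.5]
finger_gap: 0.0394
gripper_force: 40.0
[ 1.85297705 -1.09769933 -0.10292299] 158.7094634722036 2.7033001005793387
t: 24.25
eef_pos: [0.4434, -0.2916, 0.222]
eef_rot: [-0.565, 0.825, -0.003, 0.0]
wrist_force: [0.0, -0.6, -0.9]
finger_gap: 0.092
gripper_force: 0.0
to (0.35, -0.02, 0.25) offset cm [-21.93  18.52  -2.95] twist None
```

Clear the view, then check from the top.

```bash
python3 -m jog '[{"offset":[-4,3.5,-3],"twist":0},{"offset":[-8.5,7,-3],"twist":0},{"offset":[-13,11,-3],"twist":0},{"offset":[-18,15,-3],"twist":0},{"offset":[-22,18.5,-3],"twist":0},{"offset":[-22,18.5,-3],"twist":0}]'; python3 - <<'E'
from h import *
f=grab('top','t7.png');g=grab('scene','s7.png')
b=cv2.resize(f['img'][205:310,405:465],None,fx=4,fy=4,interpolation=cv2.INTER_CUBIC)
a=cv2.resize(g['img'][180:310,130:230],None,fx=4,fy=4,interpolation=cv2.INTER_CUBIC)
o=np.zeros((520,640,3),np.uint8);o[:,:400]=a;o[:420,400:]=b;cv2.imwrite('pics/crop7.png',o)
E
```

```text
t: 25.0
eef_pos: [0.3376, -0.038, 0.2481]
eef_rot: [-0.574, 0.819, 0.004, 0.01]
wrist_force: [-0.6, 0.7, 0.4]
finger_gap: 0.0919
gripper_force: 0.0
```

View pics/crop7.png

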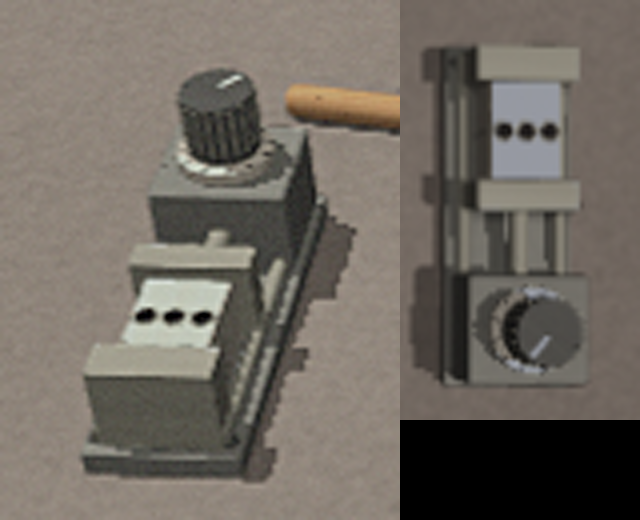

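The mould is held between both jaws, with its top at crop (491–562, 83–178) centred on the jaw tops (476–579). The knob's white line went from about 38° to about 222°. That is 184° clockwise, the same as the gripper's turn, so the fingers did not slip on the knob. The jaw travel of about 12 mm accounts for only about 109° of it, so the clutch slipped about 75°, well past one click. Handing in.

```bash
python3 -c "
from h import *
print(job_done())"
```

```text
the job is handed in; nothing more can be done
None
```

The mould is upright and centred in the clamp, the jaw is tight on it with the clutch slipped well past one click, the gripper is clear, and the job was handed in at about 25 s of the 72 s allowed (no verdict was returned).

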